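Start a spin on the bench centrifuge

ROBOT

A 6-joint arm with a two-finger parallel gripper is mounted at the origin on the work surface. World frame = base frame: x ahead of the robot, y to its left, z up, the work surface at z = 0. Lengths are in m, angles in rad, forces in N, time in s.
With the tool pointing down it reaches from about 0.375 to 0.975 m from the base axis. Payload 3.8 kg.
Tool frame: the origin (TCP) lies midway between the tips of the shut fingers; the grasp point (between the pads) lies 19 mm behind it; z points along the fingers, y is the line along which they close (so a half turn about z gives the same grasp; the last joint's range is limited). The gripper opens to 88 mm and grips with 3 to 60 N. Pads are 18 mm wide; open, the fingers measure 123 mm over their backs; the gripper's body (75 mm by 187 mm) begins 45 mm behind the grasp point.
Start: joints at [-1.177, 0.264, 1.604, -0, 1.274, -0.037], TCP at [0.282, -0.613, 0.239] pointing down, gripper open.
Joint ranges: [-2.63, 2.63], [-0.94, 2.18], [0.31, 2.57], [-1.31, 4.45], [0, 2.66], [-2.55, 2.55]. Speed limits (rad/s): [2.57, 2.57, 3.14, 3.14, 3.14, 3.14].

INTERFACE

Orientations are given as a 3x3 rotation matrix whose columns are the frame's x, y, z axes.
In Python, from plant import ctrl, capture, get_calibration, workorder gives the robot as it stands. The module is installed in compiled form; this text tells all that it offers.
- The arm moves only by the tool apply_moves, never from a script. Its argument "increments" is text: rows parted by semicolons, each of 7 numbers parted by spaces: the shift along the tool's x, y, z each as a share of 800 mm, from -1 to 1, then the turn, a rotation vector about the tool's x, y, z each as a share of pi/2 rad, from -1 to 1, then the gripper's target within -1 to 1 (fully open at 1, half-way at 0, shut at -1). In form: tx ty tz ax ay az jaw; .... A call has 1 to 8 rows; each row shifts and turns the commanded pose from where the row before left it, along the tool's axes as they then stand; what a row does not reach is not made up. A row lasts 1/12 s, in which the tool goes at most 41.7 mm and 7.16 degrees, less where a joint would pass 70% of its speed; a pose out of reach is approached as far as the arm can. A call with a number of a shift or a turn outside -1 to 1 is refused whole. A call with a gripper value outside its range is refused whole. The fingers move at their own pace and stop on an object; "force" is the grip in N (left out, the last holds). Time passes only in rows, so rows that do not move let the fingers close. It gives the time, the measured TCP pose, the force, the opening and the grip force at its end, in the units of the state.
- ctrl.observe(): the state, without advancing time (a new reading comes with each control period).
- capture(name): name is "scene" or "side" or "wrist"; returns the picture (420x560x3 uint8, red, green, blue); there is no depth.
- get_calibration(name): a dict with "vfov" (degrees; the focal length in pixels is half the picture's height over the tangent of half this angle, whatever the lens; pixels are square), "cx", "cy" (the principal point, pixels), "world_from_camera" (4x4, takes a point from camera to world coordinates). Camera axes: x right, y down, z forward; pixel columns grow to the right and rows downward; lengths in m; the calibration is good to about 2 mm. A picture is of the moment at which its call begins: read the wrist's pose just before it. get_calibration takes no time and is no camera call; for the wrist camera it gives the pose at the moment of the call.
- workorder.sign_off(): hands the job in; it is judged then, once.
The state is a dict: "clock": time; "joint_positions": joint angles; "joint_velocities": joint speeds; "tau": joint torques, N m; "position": TCP position; "tcp_rot": TCP orientation; "wrist_force": force on the tool from outside, world axes, zero at the start; "ft_torque": the same for the moment, N m; "width": finger opening in m; "gripper_force": force on a finger pad.
Only numpy, scipy, OpenCV 4.12 (cv2) and the standard library are available. Lean on these libraries where they do the work, as an engineer would, in place of code of your own. Each camera call takes 0.05 s, during which the arm holds its last target. There are 200 camera calls.

TASK

Start a spin on the small bench centrifuge with the fingertips; nothing is to be grasped, lifted or shifted. Push its half-open lid down until it is fully shut, then press the raised half of the rocker switch on the power box until it has tipped right over, and only then press the round start key on the centrifuge all the way down for a moment and let it come up again. Leave the two square keys alone and leave the power box, the rack and the glassware standing where they are.

Things in the scene. Friction and masses are not known exactly. Their poses are not given: they have to be found in the camera images.
- centrifuge: White fixed box on the bench, 200 mm deep (its x), 250 mm wide (its y), 115 mm high, turned up to 17 degrees either way. Origin at the centre of its underside; x away from the robot, y left, z up. The lid covers its right-hand part; a grey strip with the three keys, top at 105 mm, runs along its left-hand part.
- lid_hinge (a point): Middle of the lid's hinge line, at the far edge of the centrifuge, 116 mm above the bench; fixed to the centrifuge, with the same axes (the hinge line is y).
- lid (a joint): Opening angle of the lid in rad: 0 fully shut (level, on its stop), larger as its near edge rises; it starts half open, at 0.35 to 0.75, and can open to 1.2. The hinge is stiff enough for the lid to stay wherever it is left; it goes down under about 1 N of push at its near edge.
- lid_front (a point): Middle of the near edge bar of the lid, on its upper face. The lid is a grey frame with a clear window, 190 mm from the hinge line to its near edge, 165 mm wide, 8 mm thick; this point lies 176 mm from the hinge line along the lid and 8 mm above the hinge line square to the lid. With the lid shut it is 124 mm above the bench. The point turns with the lid.
- rocker (a joint): Angle of the power box's rocker in rad: 0 off (as it starts), 0.35 on (fully tipped over). It stays where it is left; about 2 N on the raised half moves it.
- rocker_raised (a point): On the upper face of the rocker's raised half (raised while off), at the small white rib, 18 mm from the pivot line. The rocker is a black paddle 52 mm long (along the box's x), 28 mm wide, in a black bezel; the pivot line runs across its middle. Off, this point is about 87 mm above the bench; it sinks about 6 mm as the switch tips on.
- power_box: Low loose grey box, 130 mm (its x) by 90 mm (its y) by 70 mm high, 0.95 kg, with a round white socket at its near end and the rocker switch at its far end (the raised half is the end farther from the robot). Origin at the centre of its underside; x away from the robot, z up. It stands on the left or on the right of the centrifuge.
- start (a joint): How far the round start key is pressed, m: 0 up, 0.006 fully down. A spring lifts it again; fully down takes about 4 N.
- start_top (a point): Centre of the top of the round start key, 127 mm above the bench: a white button 32 mm across on a round black base, at the near end of the key strip. The only round key. Moves down with the key.
- pulse (a joint): How far the middle square key is pressed, m (0 up, 0.004 fully down). Not to be pressed.
- pulse_top (a point): Centre of the top of the middle square white key, 20 mm square, 113 mm above the bench, 70 mm farther along the strip than the start key.
- release (a joint): How far the far square key is pressed, m (0 up, 0.004 fully down). Not to be pressed.
- release_top (a point): Centre of the top of the far square white key, 20 mm square, 113 mm above the bench, 120 mm farther along the strip than the start key.
- tube_rack_mid (a point): Middle of a loose white rack of blue-capped tubes, 130 x 90 mm, 74 mm high, on the other side of the centrifuge from the power box; the point is 35 mm above its underside. Leave alone.
- beaker_mid (a point): Middle of a loose glass beaker, 68 mm across, 85 mm high. Leave alone.
- jar_mid (a point): Middle of a loose white jar with a blue cap, 60 mm across, 75 mm high. Leave alone.
- dish_mid (a point): Middle of a loose flat clear dish, 86 mm across, 18 mm high, in front of the centrifuge. Leave alone.
- vial_mid (a point): Middle of a small loose capped vial, 28 mm across, 50 mm high, standing in front of the centrifuge. Leave alone.

How it is judged:
By the outcome, as a careful person would: the job done as asked, in the order asked, and still so for the second after the job is handed in, with the robot touching nothing.
It also fails if it takes over 54 s, if anything falls off the work surface, if the arm or the gripper's body presses on something with over 40 N, if the wrist force passes 120 N, or if a joint passes its speed limit or range.

## Working session

There is one attempt and no reset: what is moved stays moved. The work goes in short steps, Python scripts to look and compute and a tool call to move; the robot and the scene stay as the last step left them, time stands still between calls to the robot, and variables do not carry over. Pictures are saved under pics/ and viewed, at most 10 in all, crops included, and the job is handed in when it is done.

Besides the shell and the picture viewer there is one more tool, called after "Emit:" as name(argument=value, ...) on one line, values as JSON. apply_moves: Moves the arm, as the interface text tells. Its arguments: {"type":"object","properties":{"increments":{"type":"string"},"force":{"type":"number"}},"required":["increments"]}

```bash
mkdir -p pics
cat > h.py <<'E'
import numpy as np, cv2
from plant import ctrl, capture, get_calibration, workorder
def ray(c,u,v):
    f=210/np.tan(np.radians(c['vfov'])/2); T=np.array(c['world_from_camera'])
    d=T[:3,:3]@np.array([(u-c['cx'])/f,(v-c['cy'])/f,1]); return T[:3,3],d
def onz(c,u,v,z):
    o,d=ray(c,u,v); return o+d*(z-o[2])/d[2]
def proj(c,p):
    f=210/np.tan(np.radians(c['vfov'])/2); T=np.linalg.inv(np.array(c['world_from_camera']))
    q=T[:3,:3]@np.array(p)+T[:3,3]; return q[0]/q[2]*f+c['cx'],q[1]/q[2]*f+c['cy']
def tri(rays):
    A=0;b=0
    for o,d in rays:
        d=d/np.linalg.norm(d);P=np.eye(3)-np.outer(d,d);A=A+P;b=b+P@o
    return np.linalg.solve(A,b)
E
python3 - <<'E'
from h import *
for n in ['scene','side']:
    im=capture(n); cv2.imwrite(f'pics/{n}0.png',cv2.resize(im[:,:,::-1],(784,588)))
    cv2.imwrite(f'raw_{n}.png',im[:,:,::-1])
    c=get_calibration(n); print(n,c['vfov'],c['cx'],c['cy'],np.round(c['world_from_camera'],3).tolist())
s=ctrl.observe();print(s['clock'],s['position'],np.round(s['tcp_rot'],3))
E
```

```text
scene 42.42576049438432 282.11587220553474 213.19263185300892 [[0.561, 0.574, -0.596, 1.243], [0.828, -0.387, 0.406, -0.468], [0.002, -0.722, -0.692, 0.878], [0.0, 0.0, 0.0, 1.0]]
side 42.20091695826768 288.76898383418506 212.51320976987154 [[-0.968, -0.201, 0.15, 0.365], [-0.251, 0.754, -0.608, 0.799], [0.009, -0.626, -0.78, 1.129], [0.0, 0.0, 0.0, 1.0]]
0.1 [ 0.28160896 -0.61272843  0.23750432] [[ 0.909  0.418 -0.001]
 [ 0.418 -0.909  0.002]
 [ 0.    -0.002 -1.   ]]
```

View pics/scene0.png

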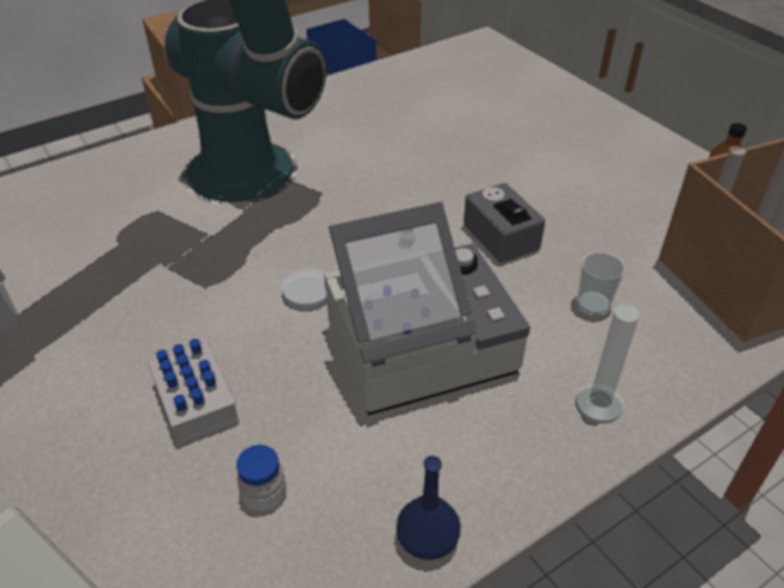

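View pics/side0.png

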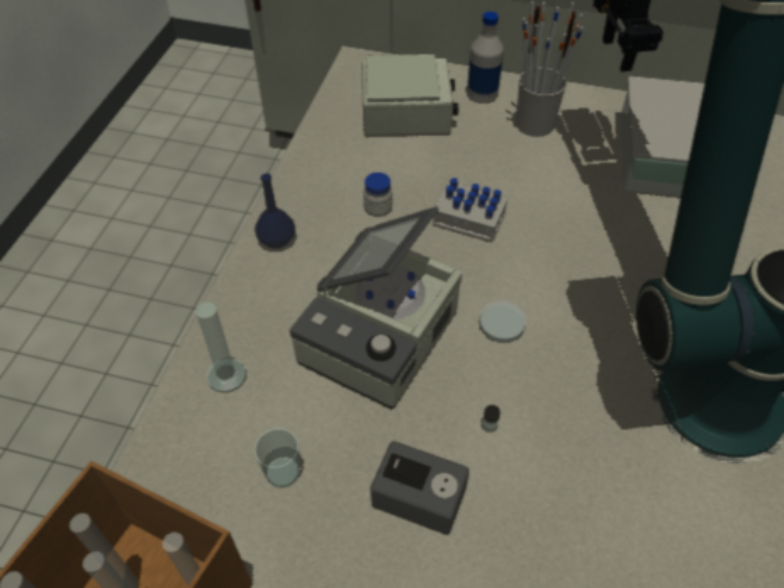

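The side view (784-wide scale) shows the start key at (380,344), the square keys at (344,331) and (319,319), the rocker rib at about (397,464), and the socket at (444,485). In the scene view the lid's near corners are at about (331,222) and (443,206), the start key at (464,257), and the rib at about (517,211).

Run:
```python
from h import *
import json
cs=get_calibration('side');cc=get_calibration('scene')
def blob(n,u,v,r=14,t=150):
    im=cv2.imread(f'raw_{n}.png').min(axis=2); u,v=int(u/1.4),int(v/1.4)
    p=im[v-r:v+r+1,u-r:u+r+1]; thr=(p.max()*0.5+np.median(p)*0.5)
    k,l,st,ce=cv2.connectedComponentsWithStats((p>thr).astype('uint8'))
    # nearest blob to centre
    i=1+np.argmin([np.hypot(*(ce[j]-r)) if st[j,4]>4 else 99 for j in range(1,k)])
    return ce[i]+[u-r,v-r],st[i,4]
for nm,su,sc,z in [('start',(380,344),(464,257),.127),('pulse',(344,331),(481,292),.113),('release',(319,319),(496,314),.113),('rib',(397,464),(517,211),.087),('socket',(444,485),(493,193),.07)]:
    r=8 if nm!='start' else 12
    a,na=blob('side',*su,r=r);b,nb=blob('scene',*sc,r=r)
    print(nm,a,na,b,nb,onz(cs,*a,z).round(4),onz(cc,*b,z).round(4),tri([ray(cs,*a),ray(cc,*b)]).round(4))
a=cv2.imread('raw_side.png')[310:385,255:345];b=cv2.imread('raw_scene.png')[125:200,325:415]
c=cv2.imread('raw_side.png')[140:230,215:335]
big=np.hstack([cv2.resize(a,(400,333),interpolation=2),cv2.resize(b,(400,333),interpolation=2)])
cv2.imwrite('pics/box.png',big)
```

```text
start [271.60185185 244.21296296] 108 [331.20212766 181.43617021] 94 [0.5721 0.1176 0.127 ] [0.5736 0.1143 0.127 ] [0.5723 0.1159 0.125 ]
pulse [245.5 235.5] 54 [343.56363636 207.25454545] 55 [0.64   0.0998 0.113 ] [0.6404 0.0958 0.113 ] [0.6398 0.0977 0.111 ]
release [227.40816327 227.        ] 49 [353.91935484 223.46774194] 62 [0.6883 0.0871 0.113 ] [0.6891 0.0832 0.113 ] [0.6883 0.0851 0.1109]
rib [282.64285714 330.57142857] 14 [373.80487805 144.02439024] 41 [0.4984 0.2973 0.087 ] [0.485  0.3177 0.087 ] [0.4972 0.3042 0.1003]
socket [317.41346154 346.79807692] 104 [351.83050847 137.93220339] 59 [0.4211 0.3063 0.07  ] [0.4183 0.3055 0.07  ] [0.42   0.3056 0.0704]
```

View pics/box.png

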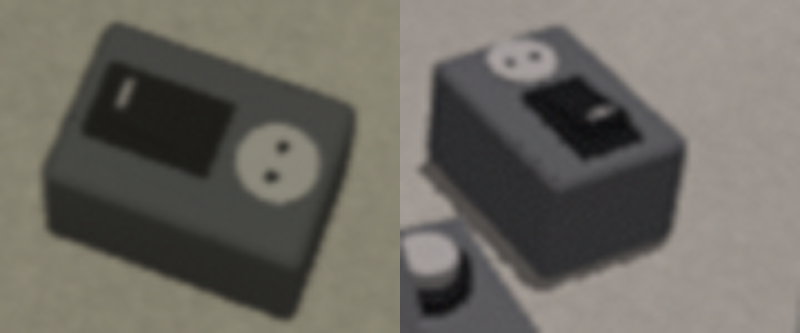

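The rib is at about side (282.9,331.2) and scene (370.0,150.2) in raw pixels, at the box end farther from the robot. Next is the lid edge.

Run:
```python
from h import *
cs=get_calibration('side');cc=get_calibration('scene')
print('rib',tri([ray(cs,282.9,331.2),ray(cc,370,150.2)]),onz(cs,282.9,331.2,.087),onz(cc,370,150.2,.087))
a=cv2.imread('raw_side.png')[140:215,220:320];b=cv2.imread('raw_scene.png')[135:260,230:350]
cv2.imwrite('pics/lid.png',np.hstack([cv2.resize(a,(400,300),interpolation=2),cv2.resize(b,(384,400),interpolation=2)[:300]]))
# predicted lid-near corners for several angles
yaw=np.radians(-14.9);R=np.array([[np.cos(yaw),-np.sin(yaw)],[np.sin(yaw),np.cos(yaw)]])
st=np.array([.5723,.1159])
```

```text
rib [0.49713612 0.29665081 0.08435568] [0.49753228 0.29856349 0.087     ] [0.49870691 0.29371097 0.087     ]
```

View pics/lid.png

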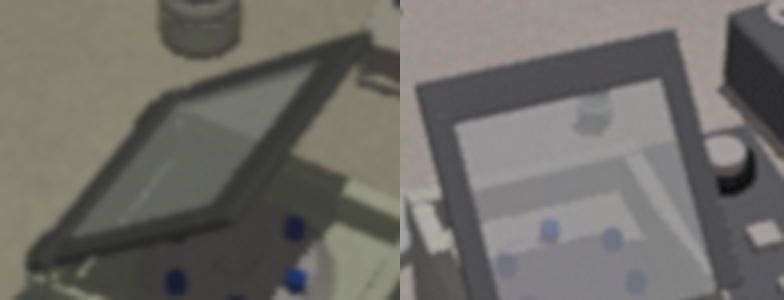

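Near-right lid corner: side (313,148), scene (235.6,162). Near-left: side (278.7,194.5), scene (315,145).

Run:
```python
from h import *
cs=get_calibration('side');cc=get_calibration('scene')
A=tri([ray(cs,313,148.2),ray(cc,235.6,161.9)]);B=tri([ray(cs,278.7,194.5),ray(cc,315,145)])
M=(A+B)/2
print(A,B,np.linalg.norm(A-B),M,'yaw',np.degrees(np.arctan2(-(B-A)[0],(B-A)[1])))
th=np.arcsin((M[2]-.120)/.19);print('angle',th)
y=np.radians(-14.9);ex=np.array([np.cos(y),np.sin(y),0]);ey=np.array([-ex[1],ex[0],0])
st=np.array([.5723,.1159,.127])
print('rel start',(M-st)@ex,(M-st)@ey, 'hinge est',M+ex*.19*np.cos(th))
s=ctrl.observe()
print('dish',onz(cs,502/1.4,321/1.4,.01),'vial',onz(cs,490/1.4,412/1.4,.05),'cyl',onz(cs,226/1.4,375/1.4,0))
```

```text
[ 0.52976869 -0.08957903  0.24188701] [0.56980658 0.06646008 0.24127668] 0.16109503446045959 [ 0.54978764 -0.01155948  0.24158184] yaw -14.390993531711793
angle 0.6943739003102046
rel start 0.011018602800289375 -0.12896245446162186 hinge est [ 0.69088469 -0.0491025   0.24158184]
dish [ 0.3926765  -0.06494477  0.01      ] vial [0.37850854 0.15352558 0.05      ] cyl [0.84028268 0.16901547 0.        ]
```

Emit:
apply_moves(increments="0 0 -0.02 0 0 0.0686 -1;0 0 -0.02 0 0 0.0686 -1;0 0 -0.02 0 0 0.0686 -1;0 0 -0.025 0 0 0.0686 -1;0.02 -0.044 0 0 0 0 -1;0.02 -0.044 0 0 0 0 -1;0.02 -0.044 0 0 0 0 -1;0.02 -0.044 0 0 0 0 -1", force=20)

```text
clock: 0.77
position: [0.346, -0.471, 0.3061]
tcp_rot: [[1.0, -0.001, -0.0], [-0.001, -1.0, 0.001], [-0.0, -0.001, -1.0]]
wrist_force: [0.6, 0.4, 0.8]
width: 0.0368
gripper_force: 0.0
```

Emit:
apply_moves(increments="0.022 -0.047 0 0 0 0 -1;0.022 -0.047 0 0 0 0 -1;0.022 -0.047 0 0 0 0 -1;0.022 -0.047 0 0 0 0 -1;0.022 -0.047 0 0 0 0 -1;0.022 -0.047 0 0 0 0 -1;0.022 -0.047 0 0 0 0 -1;0.022 -0.047 0 0 0 0 -1")

```text
clock: 1.43
position: [0.4869, -0.1697, 0.3064]
tcp_rot: [[1.0, -0.0, -0.0], [-0.0, -1.0, 0.0], [-0.0, -0.0, -1.0]]
wrist_force: [-0.4, -1.4, -0.1]
width: 0.0007
gripper_force: 0.0
```

Emit:
apply_moves(increments="0.02 -0.05 0 0 0 0 -1;0.02 -0.05 0 0 0 0 -1;0.015 -0.05 0 0 0 0 -1;0.01 -0.042 0 0 0 0 -1;0 0 0 0 0 0 -1")

```text
clock: 1.85
position: [0.5384, -0.0152, 0.3061]
tcp_rot: [[1.0, 0.005, -0.0], [0.005, -1.0, 0.003], [-0.0, -0.003, -1.0]]
wrist_force: [0.2, -1.1, -0.3]
width: 0.0006
gripper_force: 0.0
```

Run:
```python
from h import *
s=ctrl.observe();print(s['clock'],s['position'],s['width'])
a=capture('wrist');b=capture('side');print(np.round(get_calibration('wrist')['world_from_camera'],3).tolist())
cv2.imwrite('raw_w.png',a[:,:,::-1])
cv2.imwrite('pics/ws.png',np.hstack([cv2.resize(a,(400,300)),cv2.resize(b[100:310,180:460],(400,300))])[:,:,::-1])
```

```text
1.85 [ 0.53838719 -0.01520518  0.30608745] 0.0005844203391026083
[[0.003, -0.964, -0.266, 0.604], [-1.0, -0.003, -0.001, -0.02], [0.0, 0.266, -0.964, 0.453], [0.0, 0.0, 0.0, 1.0]]
```

View pics/ws.png

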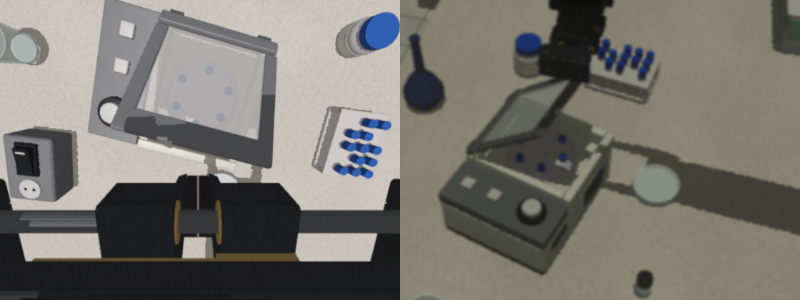

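The wrist view shows the lid's near bar ahead of the tips, with corners at about (378,231) and (157,178) raw. The side view shows the lid still half open and untouched.

Run:
```python
from h import *
c=get_calibration('wrist');s=ctrl.observe();print(s['position'])
print(onz(c,378,231,.2415),onz(c,157,178,.2415))
print('rib on wrist',onz(c,22*1.4,149*1.4,.087),'start',onz(c,112*1.4,109*1.4,.127))
```

```text
[ 0.53753154 -0.01965014  0.30607433]
[ 0.52998154 -0.09417887  0.2415    ] [0.56870394 0.06419448 0.2415    ]
rib on wrist [0.5040203  0.28663531 0.087     ] start [0.57670577 0.10707177 0.127     ]
```

Emit:
apply_moves(increments="0.028 0 0 0 0 0 -1;0 0 0.035 0 0 0 -1;0 0 0.035 0 0 0 -1;-0.007 0 0.0125 0 0 0 -1;-0.007 0 0.0125 0 0 0 -1;-0.006 0 0.0125 0 0 0 -1;-0.006 0 0.0125 0 0 0 -1;-0.005 0 0.0125 0 0 0 -1")

```text
clock: 2.62
position: [0.5352, -0.0214, 0.201]
tcp_rot: [[1.0, -0.001, 0.002], [-0.001, -1.0, -0.0], [0.002, 0.0, -1.0]]
wrist_force: [0.4, 0.9, 0.2]
width: 0.0003
gripper_force: 0.2
```

Emit:
apply_moves(increments="-0.004 0 0.0125 0 0 0 -1;-0.004 0 0.0125 0 0 0 -1;-0.003 0 0.0125 0 0 0 -1;-0.002 0 0.0125 0 0 0 -1;-0.001 0 0.0125 0 0 0 -1;0 0 0.0125 0 0 0 -1;0 0 0.0125 0 0 0 -1;0 0 0.006 0 0 0 -1")

```text
clock: 3.28
position: [0.5234, -0.0208, 0.124]
tcp_rot: [[1.0, -0.0, -0.002], [-0.0, -1.0, 0.0], [-0.002, -0.0, -1.0]]
wrist_force: [-2.7, -0.5, 19.4]
width: 0.0005
gripper_force: 11.4
```

Emit:
apply_moves(increments="0 0 -0.02 0 0 0 -1;0 0 -0.04 0 0 0 -1;0 0 -0.04 0 0 0 -1;-0.004 -0.05 0 0 0 0 -1;-0.004 -0.05 0 0 0 0 -1;-0.004 -0.05 0 0 0 0 -1;-0.004 -0.05 0 0 0 0 -1;-0.004 -0.05 0 0 0 0 -1")

```text
clock: 3.95
position: [0.5082, 0.1809, 0.206]
tcp_rot: [[1.0, -0.001, 0.001], [-0.001, -1.0, 0.0], [0.001, -0.0, -1.0]]
wrist_force: [0.2, -0.5, -0.4]
width: 0.0002
gripper_force: 0.0
```

Emit:
apply_moves(increments="-0.004 -0.05 0 0 0 0 -1;-0.004 -0.05 0 0 0 0 -1;-0.004 -0.045 0 0 0 0 -1;0 0 0 0 0 0 -1;0 0 0 0 0 0 -1")

```text
clock: 4.37
position: [0.4983, 0.297, 0.2055]
tcp_rot: [[1.0, 0.004, -0.0], [0.004, -1.0, -0.0], [-0.0, 0.0, -1.0]]
wrist_force: [0.6, -0.4, -0.3]
width: 0.0006
gripper_force: 0.0
```

Run:
```python
from h import *
s=ctrl.observe();c=get_calibration('wrist');a=capture('wrist');b=capture('scene');print(s['clock'],s['position'],s['wrist_force'])
cv2.imwrite('raw_w.png',a[:,:,::-1])
print('rib pred',proj(c,[.498,.2967,.086]),'start pred',proj(c,[.5723,.1159,.126]))
cv2.imwrite('pics/ws2.png',np.hstack([cv2.resize(a,(400,300)),cv2.resize(b[100:310,180:460],(400,300))])[:,:,::-1])
```

```text
4.3667 [0.49831633 0.29695656 0.20550887] [ 0.61020896 -0.35634054 -0.28699875]
rib pred (np.float64(276.899944440377), np.float64(203.11022551473346)) start pred (np.float64(531.4903205471171), np.float64(116.30087877429658))
```

View pics/ws2.png

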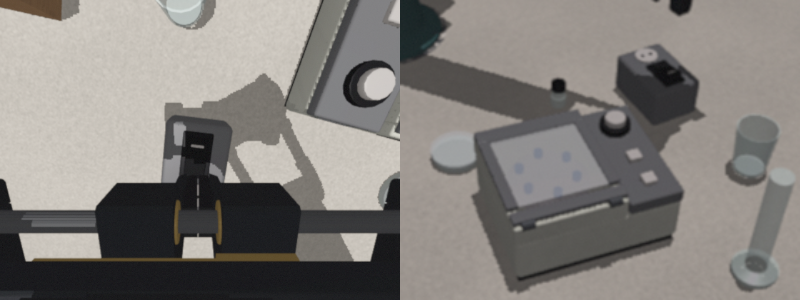

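The lid is shut flat. The rib shows at (276,204), against a prediction of (277,203), and the start key also matches its prediction. Now pressing the rocker.

Emit:
apply_moves(increments="0 0 0.04 0 0 0 -1;0 0 0.04 0 0 0 -1;0 0 0.04 0 0 0 -1;0 0 0.02 0 0 0 -1;0 0 0.004 0 0 0 -1;0 0 0.003 0 0 0 -1;0 0 0.003 0 0 0 -1;0 0 0.002 0 0 0 -1")

```text
clock: 5.13
position: [0.5001, 0.295, 0.086]
tcp_rot: [[1.0, -0.001, 0.003], [-0.001, -1.0, 0.001], [0.003, -0.001, -1.0]]
wrist_force: [0.1, -1.1, 1.9]
width: 0.0002
gripper_force: 0.7
```

Emit:
apply_moves(increments="0 0 0.002 0 0 0 -1;0 0 0.002 0 0 0 -1;0 0 0.002 0 0 0 -1;0 0 0 0 0 0 -1")

```text
clock: 5.47
position: [0.501, 0.2955, 0.0824]
tcp_rot: [[1.0, 0.0, 0.005], [0.0, -1.0, 0.001], [0.005, -0.001, -1.0]]
wrist_force: [1.1, -3.4, 8.8]
width: 0.0004
gripper_force: 4.6
```

Emit:
apply_moves(increments="0 0 0.002 0 0 0 -1;0 0 0.002 0 0 0 -1;0 0 0 0 0 0 -1")

```text
clock: 5.72
position: [0.5012, 0.2956, 0.082]
tcp_rot: [[1.0, 0.0, 0.005], [0.0, -1.0, 0.001], [0.005, -0.001, -1.0]]
wrist_force: [-5.5, -7.9, 25.4]
width: 0.0004
gripper_force: 12.0
```

Emit:
apply_moves(increments="0 0 -0.01 0 0 0 -1;0 0 -0.04 0 0 0 -1;0 0 -0.04 0 0 0 -1;0 0 -0.04 0 0 0 -1;-0.03 0 -0.02 0 0 0 -1;-0.03 0 0 0 0 0 -1;0 0 0 0 0 0 -1")

```text
clock: 6.3
position: [0.4481, 0.2958, 0.1981]
tcp_rot: [[1.0, 0.001, 0.0], [0.001, -1.0, 0.002], [0.0, -0.002, -1.0]]
wrist_force: [-0.7, -0.2, -0.6]
width: 0.0006
gripper_force: 0.0
```

Run:
```python
from h import *
c=get_calibration('wrist');a=capture('wrist');b=capture('scene');d=capture('side')
cv2.imwrite('raw_scene2.png',b[:,:,::-1]);cv2.imwrite('raw_side2.png',d[:,:,::-1])
u,v=[int(t) for t in proj(c,[.48,.298,.08])];u=max(45,u);v=max(45,v)
r=lambda x:cv2.resize(x,(266,266),interpolation=2)
cv2.imwrite('pics/chk.png',np.hstack([r(a[v-45:v+45,u-45:u+45]),r(d[310:385,255:330]),r(b[125:185,335:395])])[:,:,::-1])
```

```text
(no output)
```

View pics/chk.png

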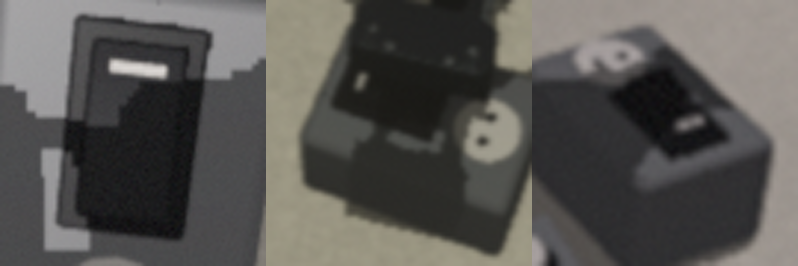

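The rib now sits at scene (370.7,152.8) and side (281.8,332.6), lower than before. I'll check the height.

Run:
```python
from h import *
cs=get_calibration('side');cc=get_calibration('scene')
def br(n,u,v,r):
    g=cv2.imread(n).min(axis=2).astype(float)[v-r:v+r+1,u-r:u+r+1]; g=np.clip(g-0.5*(g.max()+np.median(g))*0.9,0,None)
    y,x=np.mgrid[v-r:v+r+1,u-r:u+r+1];return (g*x).sum()/g.sum(),(g*y).sum()/g.sum()
for a,b in [(br('raw_side.png',283,331,5),br('raw_scene.png',370,150,4)),(br('raw_side2.png',282,332,5),br('raw_scene2.png',371,153,4))]:
    print(a,b,tri([ray(cs,*a),ray(cc,*b)]).round(4))
for n in ['raw_scene.png','raw_scene2.png']: # socket centre
    print(br(n,352,138,9))
```

```text
(np.float64(282.6552357624005), np.float64(330.541947336191)) (np.float64(370.9983333333333), np.float64(148.5361111111111)) [0.4977 0.298  0.0893]
(np.float64(281.1858714533874), np.float64(332.346844238564)) (np.float64(370.28015762043987), np.float64(152.1896529808059)) [0.4998 0.2971 0.0795]
(np.float64(350.9878857707186), np.float64(135.70649329273311))
(np.float64(350.25779969246025), np.float64(134.01695281424344))
```

The rib sank by 6 mm or more to about 0.080 m, and the final push met a hard stop, so the switch is fully on. Next, the start key.

Emit:
apply_moves(increments="0.026 0.0375 0 0 0 0 -1;0.026 0.0375 0 0 0 0 -1;0.026 0.0375 0 0 0 0 -1;0.026 0.0375 0 0 0 0 -1;0.026 0.0375 0 0 0 0 -1;0.025 0.0375 0 0 0 0 -1;0 0 0.04 0 0 0 -1;0 0 0.03 0 0 0 -1")

```text
clock: 7.12
position: [0.5775, 0.1127, 0.1398]
tcp_rot: [[1.0, -0.004, 0.003], [-0.004, -1.0, 0.0], [0.003, -0.0, -1.0]]
wrist_force: [-0.1, -0.3, -1.5]
width: 0.0005
gripper_force: 0.0
```

Emit:
apply_moves(increments="-0.005 -0.003 0 0 0 0 -1;0 0 0.01 0 0 0 -1;0 0 0.006 0 0 0 -1;0 0 0.004 0 0 0 -1;0 0 0.003 0 0 0 -1;0 0 0.002 0 0 0 -1;0 0 0 0 0 0 -1")

```text
clock: 7.7
position: [0.571, 0.1179, 0.1215]
tcp_rot: [[1.0, 0.0, 0.001], [0.0, -1.0, 0.0], [0.001, -0.0, -1.0]]
wrist_force: [-2.7, -0.4, 3.6]
width: 0.0006
gripper_force: 1.9
```

Emit:
apply_moves(increments="0 0 0.003 0 0 0 -1;0 0 0.002 0 0 0 -1;0 0 0 0 0 0 -1;0 0 0 0 0 0 -1")

```text
clock: 8.03
position: [0.5713, 0.1179, 0.1211]
tcp_rot: [[1.0, 0.0, 0.002], [0.0, -1.0, 0.0], [0.002, -0.0, -1.0]]
wrist_force: [-11.3, -1.5, 22.4]
width: 0.0007
gripper_force: 11.1
```

Fully down: 22 N against a hard stop at 0.121 m. Now lifting away.

Emit:
apply_moves(increments="0 0 -0.01 0 0 0 -1;0 0 -0.04 0 0 0 -1;0 0 -0.05 0 0 0 -1;0 0 -0.05 0 0 0 -1;-0.04 0 0 0 0 0 -1;-0.04 0 0 0 0 0 -1;0 0 0 0 0 0 -1;0 0 0 0 0 0 -1")

```text
clock: 8.7
position: [0.5058, 0.1178, 0.2369]
tcp_rot: [[1.0, 0.001, 0.002], [0.001, -1.0, 0.001], [0.002, -0.001, -1.0]]
wrist_force: [0.3, -0.2, 0.8]
width: 0.0005
gripper_force: 0.0
```

Run:
```python
from h import *
a=capture('wrist');b=capture('scene');print(ctrl.observe()['position'],ctrl.observe()['wrist_force'])
cv2.imwrite('pics/end.png',np.hstack([cv2.resize(a,(400,300)),cv2.resize(b[100:310,180:460],(400,300))])[:,:,::-1])
```

```text
[0.507404   0.11777168 0.23681347] [ 0.77587388 -0.23162982 -0.37615084]
```

View pics/end.png

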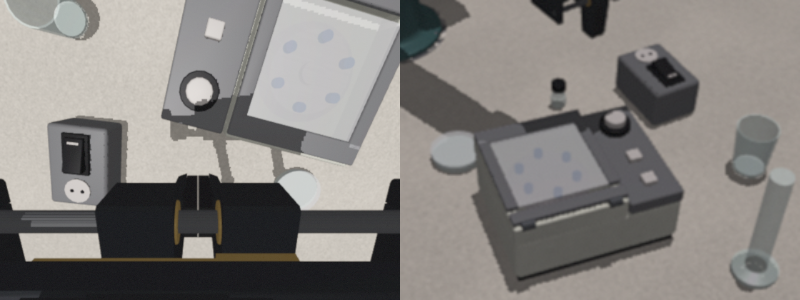

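The lid is shut, the rocker is on, the start key is back up, the box and glassware are in place, and the tool is clear.

```bash
python3 -c "
from plant import workorder
print(workorder.sign_off())"
```

```text
the job is handed in; nothing more can be done
None
```

I shut the lid, tipped the rocker fully on, pressed the start key to its stop and let it come back up, in that order, then handed the job in at about 9 s of the 54 s allowed; sign-off returned no verdict.

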